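Shut the spice caddy, then lid the spice grinder and hold it at pulse

TASK

The grinder is filled: push the spice caddy's raised lid down out of the way until it snaps fully shut on its front catch, then put the loose grinder lid on the grinder, lugs through the notches, fully home. Turn it clockwise (seen from above) against its spring, about 40 degrees, until its finger grip points at the raised dots on the collar (the pulse position, half-way to lock), and finish while still gripping it and holding it there, because it springs back if let go. Never turn it on into the lock click, and leave the mortar, spoon and plastic tub near the work where they are.

Things in the scene. Friction and masses are not known exactly. Their poses are not given: they have to be found in the camera images.
- caddy: Fixed rectangular stainless steel spice caddy, 110 (its x) x 170 (its y) x 80 mm high, small lidded pots inside. Origin: centre of its underside. Its +x side carries the lid's hinge; on its -x side, facing the robot, a spring catch sticks out 15 mm at the middle of the rim.
- caddy_lid (a joint): Angle of the caddy's hinged steel lid, rad: 0 = shut, seated on the catch; 1.57 = upright. Flat plate 114 mm from hinge to front edge, 176 mm wide, 4 mm thick, stiff friction hinge: it stays where left (about 1 N at its front edge moves it). Below about 0.08 rad it meets the catch: about 8 N downwards near the front edge snaps it home to 0.
- caddy_hinge (a point): Fixed point on the axis of the caddy lid's hinge, at the middle of its length, 81 mm above the shelf; axes as caddy. The hinge axis is its y; the shut lid reaches from here along -x.
- caddy_lid_front (a point): Point on the outer (upper) face of the caddy's lid, 12 mm in from the middle of its front edge, 102 mm from the hinge; moves with the lid. With the lid shut its z is up and it lies 85 mm above the shelf.
- lid_grip (a point): Centre of the finger grip of the loose grinder lid (plastic, about 120 g): an upright black bar 56 mm long (this point's x), 14 mm thick (its y), 26 mm high. It stands on a round grey flange 84 mm across, 5 mm thick, whose top is 13 mm below this point. At the start the lid stands on its plug, grip up, this point 29 mm above the shelf. Half a turn about z gives the same lid.
- grinder: Fixed upright battery spice grinder, steel, 100 mm across, 115 mm high, bowl open at the top. Origin: centre of its underside; z up, x as collar. On the collar rim two raised dots 40 degrees (0.70 rad) clockwise, seen from above, from the notches mark pulse, and two raised bars at 80 degrees (1.40 rad) mark lock. The lid does not turn anticlockwise from the notches.
- collar (a point): Centre of the top face of the grinder's aluminium collar, 115 mm above the shelf. Mouth 64 mm across, rim 100 mm. Two notches 16 mm wide, reaching 39 mm from the axis, at this point's +x and -x, let the lugs down. Fully home, the lid's flange lies on the collar, lid_grip 18 mm above this point; the lugs then turn under the 5 mm thick lip with 1.5 mm of play.
- pulse (a joint): Angle in rad of the grinder's inner spring ring, which the lugs push clockwise: 0 = at rest. The lid turns freely 0.11 rad from mid-notch, then takes the ring along: lid angle = this + 0.11. Pulse is 0.60 (lid at 0.70). The spring turns it back with 0.04 N m at 0, 0.19 N m at 0.60; from about 0.96 the lock catch is felt, and past 1.1 it clicks into lock.
- mortar: Bystander: loose cast aluminium mortar 96 mm across, 75 mm high, pestle in it, 120 mm high in all. Origin: centre of its underside.
- tub_low: Bystander: loose clear plastic tub with white snap lid, 101 (its x) x 84 x 52 mm high. Origin: centre of its underside.
- masala_spoon: Bystander: loose wooden spoon 188 mm long, lying flat, 14 mm high at most; its x runs along the handle towards the bowl. Origin: near its middle, underside.
- lid_foot (a point): Centre of the underside of the grinder lid's plug, 29 mm below lid_grip, same axes. The plug is 60 mm across and reaches 11 mm below the flange; at its foot two lugs, 10 mm wide, 4 mm thick, reach 37 mm from the axis at + and - x, on the line of the grip. Fully home it lies 11 mm below collar.
There are look-alikes about, which are no part of the job. Leave any blue or pink look-alike of the grinder alone. Of the things that look like the part that bears lid_grip, the smaller one is meant.

How it is judged:
By the outcome, as a careful person would: the job done as asked, in the order asked, and still so for the second after the job is handed in, while the arm keeps its last pose, push and grip.
It also fails if it takes over 54 s, if anything falls off the work surface, if the arm or the gripper's body presses on something with over 40 N, if the wrist force passes 120 N, or if a joint passes its speed limit or range.

ROBOT

A 6-joint arm with a two-finger parallel gripper is mounted at the origin on the work surface. World frame = base frame: x ahead of the robot, y to its left, z up, the work surface at z = 0. Lengths are in m, angles in rad, forces in N, time in s.
With the tool pointing down it reaches from about 0.275 to 0.775 m from the base axis. Payload 14.6 kg.
Tool frame: the origin (TCP) lies at the very end of the fingers, on their centre line; the grasp point (between the pads) lies 19 mm behind it; x points along the fingers, z is the direction in which the jaws open and shut, and the axes are right-handed (so a half turn about x gives the same grasp; the last joint's range is limited). The gripper opens to 85 mm and grips with 20 to 120 N. Pads are 22 mm wide; open, the fingers measure 114 mm over their backs; the gripper's body (76 mm by 85 mm) begins 54 mm behind the grasp point. The pads swing forward as they close: fully open they stand 13 mm farther back than shut.
Start: joints at [1.054, 0.263, -0.048, 1.259, 0, 1.415], TCP at [0.186, 0.491, 0.231] pointing down, gripper open.
Joint ranges: [-2.65, 2.65], [-0.89, 1.7], [-1.18, 1.37], [-2.13, 2.11], [-1.35, 1.29], [-3.14, 3.14]. Speed limits (rad/s): [1.89, 1.89, 2.57, 2.79, 3.14, 3.14].

INTERFACE

Orientations are given as a unit quaternion [x, y, z, w].
In Python, from bench import env gives the robot as it stands. The module is installed in compiled form; this text tells all that it offers.
- The arm moves only by the tool jog_arm, never from a script. Its argument "motion" is text: rows parted by semicolons, each of 7 numbers parted by spaces: the finger opening in cm, from 0 to 8.54, then the shift along the tool's x, y, z in cm, then the turn, a rotation vector about the tool's x, y, z in rad. A call has 1 to 20 rows; each row shifts and turns the commanded pose from where the row before left it, along the tool's axes as they then stand; what a row does not reach is not made up. A row lasts 1/8 s, in which the tool goes at most 62.5 mm and 10.7 degrees, less where a joint would pass 70% of its speed; a pose out of reach is approached as far as the arm can. A call with a gripper value outside its range is refused whole. The fingers move at their own pace and stop on an object; "grip_force" is the grip in N (left out, the last holds). Time passes only in rows, so rows that do not move let the fingers close. It gives the time, the measured TCP pose, the force and the opening at its end, in the units of the state.
- env.get_state(): the state, without advancing time (a new reading comes with each control period).
- env.capture(name): name is "side" or "top"; returns the picture (420x560x3 uint8, red, green, blue); there is no depth.
- env.calibration(name): a dict with "intrinsics" (3x3 intrinsics, pixels), "rvec" (rotation vector, rad) and "tvec" (3), from world to camera coordinates, as OpenCV has them. Camera axes: x right, y down, z forward; pixel columns grow to the right and rows downward; lengths in m; the calibration is good to about 2 mm. A picture is of the moment at which its call begins. calibration takes no time and is no camera call.
- env.finish_job(): hands the job in, once; it reports no verdict.
The state is a dict: "time": time; "joints": joint angles; "dq": joint speeds; "joint_efforts": joint torques, N m; "tcp_pos": TCP position; "tool_rot": TCP orientation; "contact_force": force on the tool from outside, world axes, zero at the start; "ft_torque": the same for the moment, N m; "grip_width": finger opening in m.
Only numpy, scipy, OpenCV 4.12 (cv2) and the standard library are available. Lean on these libraries where they do the work, as an engineer would, in place of code of your own. Each camera call takes 0.05 s, during which the arm holds its last target.

## Working session

There is one attempt and no reset: what is moved stays moved. The work goes in short steps, Python scripts to look and compute and a tool call to move; the robot and the scene stay as the last step left them, time stands still between calls to the robot, and variables do not carry over. Pictures are saved under pics/ and viewed, and the job is handed in when it is done.

Besides the shell and the picture viewer there is one more tool, called after "Request:" as a command line: name --argument value ..., lists and objects as JSON in quotes. jog_arm: Moves the arm, as the interface text tells. Its arguments: {"type":"object","properties":{"motion":{"type":"string"},"grip_force":{"type":"number"}},"required":["motion"]}

```bash
mkdir -p pics; ls
python3 - <<'E'
from bench import env
import cv2
for n in("side","top"):
    im=env.capture(n); cv2.imwrite(f"pics/{n}0.png",im[:,:,::-1])
    print(n,env.calibration(n))
print(env.get_state())
E
```

```text
pics
side {'intrinsics': array([[449.08775484,   0.        , 279.02638751],
       [  0.        , 449.08775484, 208.35303867],
       [  0.        ,   0.        ,   1.        ]]), 'rvec': array([ 2.3613481 , -0.44034477,  0.16066354]), 'tvec': array([-0.51599718,  0.20579601,  0.98806812])}
top {'intrinsics': array([[425.10102353,   0.        , 279.38459834],
       [  0.        , 425.10102353, 205.98234418],
       [  0.        ,   0.        ,   1.        ]]), 'rvec': array([ 2.13408259, -2.17897358,  0.14826422]), 'tvec': array([-0.00616251,  0.52291862,  1.12930736])}
{'time': 0.1, 'joints': array([ 1.05369224e+00,  2.63428717e-01, -4.88602367e-02,  1.25940658e+00,
       -5.18350428e-05,  1.41548839e+00]), 'dq': array([-0.00020482, -0.00076813,  0.00060956,  0.00110562,  0.00018116,
       -0.00106692]), 'joint_efforts': array([ 5.95384918e-03, -6.38580251e+01,  3.85064864e+01,  9.98876989e-03,
        1.00348918e-04, -1.04999111e-05]), 'tcp_pos': array([0.18572407, 0.49078456, 0.23090209]), 'tool_rot': array([-0.40203925,  0.58207615,  0.40173013,  0.5815193 ]), 'contact_force': array([0.30235287, 0.25549904, 0.62465965]), 'ft_torque': array([-0.05153077,  0.01553136,  0.00646776]), 'grip_width': 0.0855094301974168}
```

View pics/side0.png

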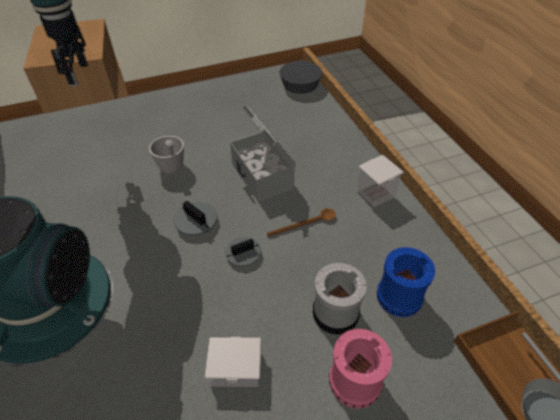

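View pics/top0.png

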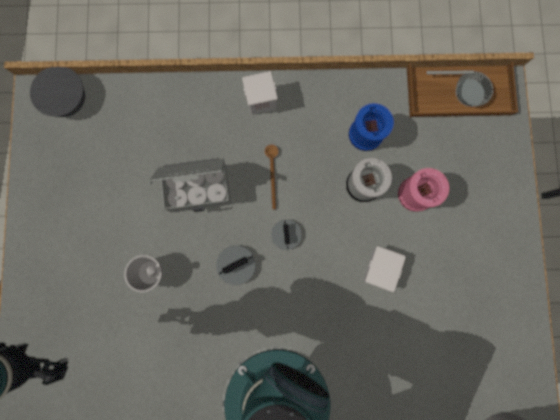

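```bash
cat > h.py <<'E'
import numpy as np, cv2
from bench import env
def cal(n):
    c=env.calibration(n); return c["intrinsics"],np.array(c["rvec"]).reshape(3,1),np.array(c["tvec"]).reshape(3,1)
def proj(n,P):
    K,r,t=cal(n); return cv2.projectPoints(np.atleast_2d(np.array(P,float)),r,t,K,None)[0].reshape(-1,2)
def ray(n,uv,z):
    K,r,t=cal(n);R=cv2.Rodrigues(r)[0]
    c=-R.T@t; d=R.T@np.linalg.inv(K)@np.array([uv[0],uv[1],1.]).reshape(3,1)
    return (c+d*(z-c[2])/d[2]).ravel()
def crop(n,src,x0,y0,w,h,s,out):
    im=cv2.imread(src)[y0:y0+h,x0:x0+w]
    cv2.imwrite(out,cv2.resize(im,None,fx=s,fy=s,interpolation=cv2.INTER_CUBIC))
E
python3 - <<'E'
from h import *
s=env.get_state()
for n in("side","top"): print(n,proj(n,[s['tcp_pos'],[0,0,0],[.5,0,0],[.5,.2,0]]))
crop("top","pics/top0.png",140,130,160,120,5,"pics/t1.png")
crop("top","pics/top0.png",260,140,160,120,5,"pics/t2.png")
crop("side","pics/side0.png",140,90,160,120,5,"pics/s1.png")
crop("side","pics/side0.png",210,220,160,120,5,"pics/s2.png")
E
```

```text
side [[ 80.24181702  79.74134538]
 [ 44.50003295 301.88957149]
 [259.12681194 237.51796083]
 [235.16143151 184.70059327]]
top [[ 48.74313294 353.07901196]
 [277.06486663 402.82267818]
 [273.42975717 215.69953978]
 [202.17311871 217.15937849]]
```

View pics/t1.png

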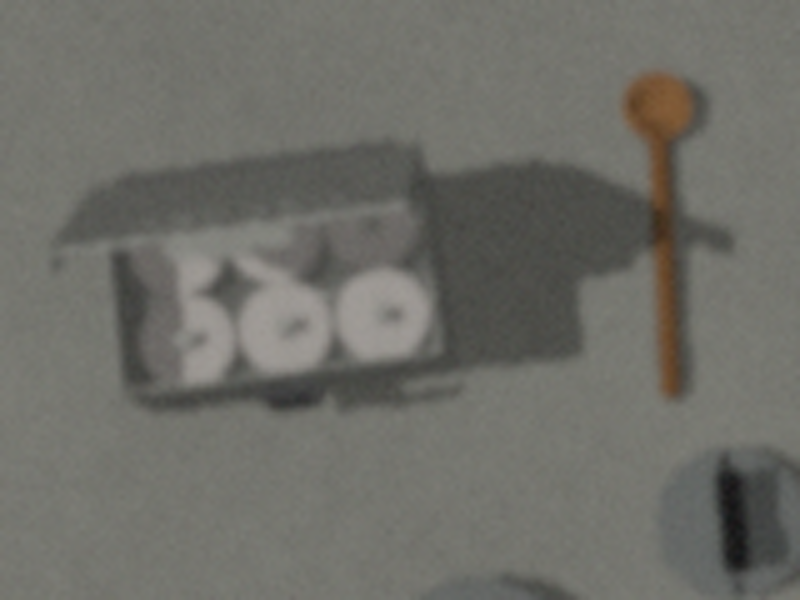

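View pics/t2.png

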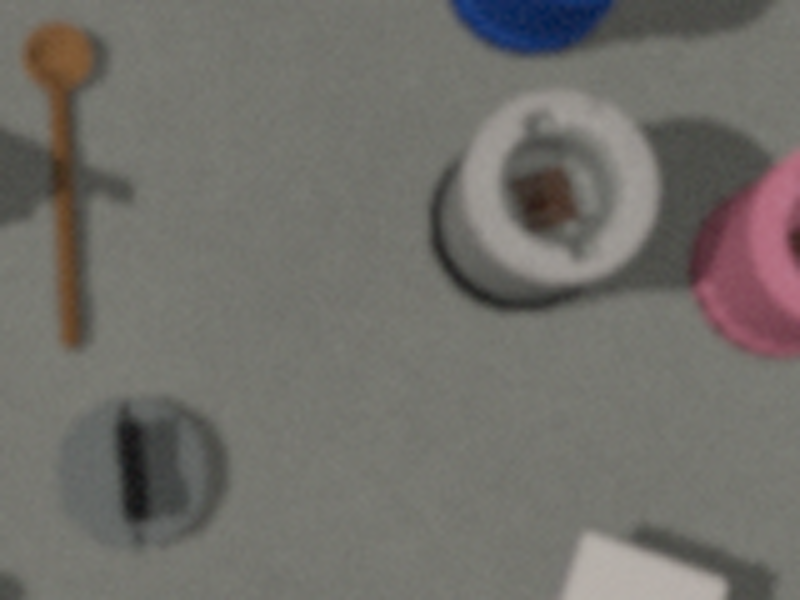

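View pics/s1.png

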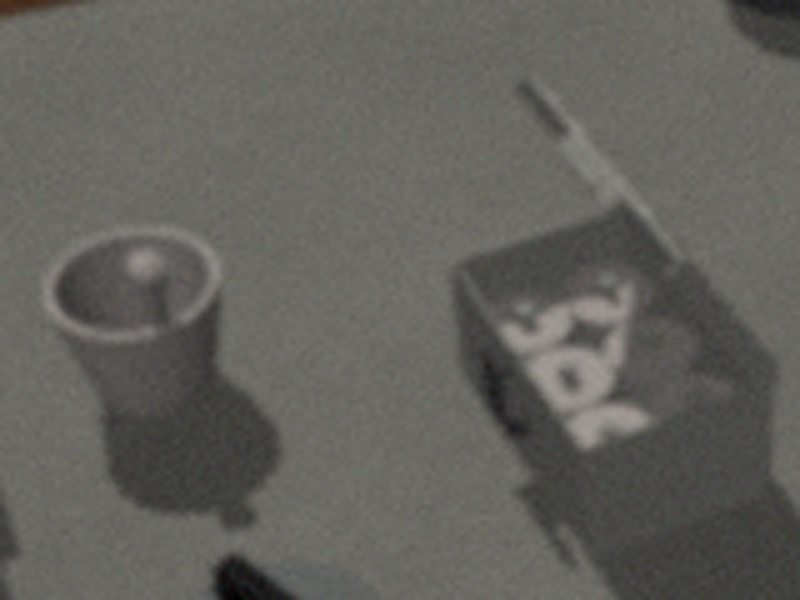

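View pics/s2.png

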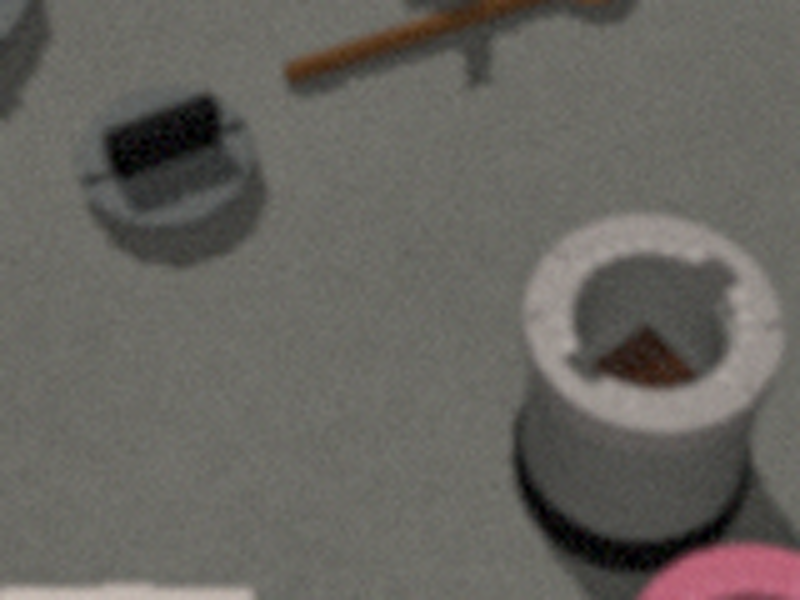

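```bash
cat >> h.py <<'E'
def full(c,x0,y0,s=5): return ((c[0]+.5)/s-.5+x0,(c[1]+.5)/s-.5+y0)
E
python3 - <<'E'
from h import *
T2=lambda c:full(c,260,140); S2=lambda c:full(c,210,220); T1=lambda c:full(c,140,130); S1=lambda c:full(c,140,90)
p=lambda *a:print(*[np.round(x,4) if not isinstance(x,str) else x for x in a])
p("collar",ray("top",T2((560.5,187.5)),.115),ray("side",S2((653.5,320)),.115))
p("notch",ray("top",T2((540,115)),.115),ray("top",T2((582,252)),.115),ray("side",S2((722,268)),.115),ray("side",S2((583,366)),.115))
p("flange",ray("top",T2((140,471)),.016),ray("side",S2((167,158)),.016))
p("line",ray("top",T2((125,404)),.016),ray("top",T2((140,546)),.016),ray("side",S2((86,181)),.016),ray("side",S2((243,125)),.016))
# caddy top rim corners
p("caddy near L/R",ray("top",T1((130,393)),.08),ray("top",T1((445,358)),.08),ray("side",S1((455,268)),.08),ray("side",S1((590,450)),.08))
p("caddy far",ray("side",S1((775,365)),.08),ray("side",S1((620,205)),.08))
p("lid front edge top",)
p("spoon",ray("top",T1((660,100)),.01),ray("top",T1((672,395)),.01))
E
```

```text
collar [ 0.5821 -0.2554  0.115 ] [ 0.5836 -0.2569  0.115 ]
notch [ 0.6204 -0.2466  0.115 ] [ 0.5483 -0.2647  0.115 ] [ 0.6198 -0.2448  0.115 ] [ 0.5491 -0.2658  0.115 ]
flange [ 0.4473 -0.0382  0.016 ] [ 0.4473 -0.0378  0.016 ]
line [ 0.4845 -0.0308  0.016 ] [ 0.4061 -0.0372  0.016 ] [ 0.4079 -0.0368  0.016 ] [ 0.4871 -0.0322  0.016 ]
caddy near L/R [0.5169 0.2819 0.08  ] [0.5321 0.1166 0.08  ] [0.5181 0.2793 0.08  ] [0.5398 0.1159 0.08  ]
caddy far [0.6509 0.1413 0.08  ] [0.621  0.2988 0.08  ]
lid front edge top
spoon [0.6881 0.0015 0.01  ] [ 0.5188 -0.002   0.01  ]
```

```bash
cat >> h.py <<'E'
def Tf(x,y,z,yaw,P):
    c,s=np.cos(yaw),np.sin(yaw); P=np.atleast_2d(P)
    return np.c_[x+c*P[:,0]-s*P[:,1], y+s*P[:,0]+c*P[:,1], z+P[:,2]]
def circ(r,z): a=np.linspace(0,2*np.pi,90); return np.c_[r*np.cos(a),r*np.sin(a),0*a+z]
def rect(x0,x1,y0,y1,z): return np.array([[x0,y0,z],[x1,y0,z],[x1,y1,z],[x0,y1,z],[x0,y0,z]])
def overlay(n,src,x0,y0,w,h,s,curves,out):
    im=cv2.imread(src)[y0:y0+h,x0:x0+w]
    im=cv2.resize(im,None,fx=s,fy=s,interpolation=cv2.INTER_CUBIC)
    im=cv2.convertScaleAbs(im,alpha=1.6)
    cols=[(0,0,255),(0,255,0),(255,255,0),(0,255,255),(255,0,255)]
    for i,c in enumerate(curves):
        q=(proj(n,c)-[x0,y0]+.5)*s-.5
        cv2.polylines(im,[np.round(q*8).astype(np.int32)],False,cols[i%5],1,cv2.LINE_AA,3)
    cv2.imwrite(out,im)
def caddy(x,y,yaw,th):
    L=[rect(-.055,.055,-.085,.085,.08),rect(-.055,.055,-.085,.085,0)]
    # lid: hinge at x=.057?,z=.081
    hx=HX; c,s=np.cos(th),np.sin(th)
    def lp(d,yy,o): return [hx-d*c+o*s, yy, .081+d*s+o*c]
    for o in(0,.004): L.append(np.array([lp(0,-.088,o),lp(.114,-.088,o),lp(.114,.088,o),lp(0,.088,o),lp(0,-.088,o)]))
    return [Tf(x,y,0,yaw,c) for c in L]
HX=.055
def grinder(x,y,yaw):
    L=[circ(.05,.115),circ(.032,.115),np.array([[.032,-.008,.115],[.039,-.008,.115],[.039,.008,.115],[.032,.008,.115]]),-np.array([[.032,-.008,-.115],[.039,-.008,-.115],[.039,.008,-.115],[.032,.008,-.115]]),circ(.05,0)]
    return [Tf(x,y,0,yaw,c) for c in L]
def lid(x,y,yaw,z=.029):
    L=[circ(.042,-.013),rect(-.028,.028,-.007,.007,.013),rect(-.028,.028,-.007,.007,-.013),np.array([[-.042,0,-.013],[.042,0,-.013]])]
    return [Tf(x,y,z,yaw,c) for c in L]
E
cat > ov.py <<'E'
from h import *
import sys
C=caddy(.5805,.204,.10,1.6);G=grinder(.5832,-.2558,.268);Ld=lid(.4470,-.0375,.07)
overlay("top","pics/top0.png",140,130,160,120,5,C+Ld,"pics/o1.png")
overlay("side","pics/side0.png",210,85,120,120,5,C,"pics/o2.png")
overlay("top","pics/top0.png",260,140,160,120,5,G+Ld,"pics/o3.png")
overlay("side","pics/side0.png",210,220,160,120,5,G+Ld,"pics/o4.png")
E
python3 ov.py
```

```text
(no output)
```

View pics/o1.png

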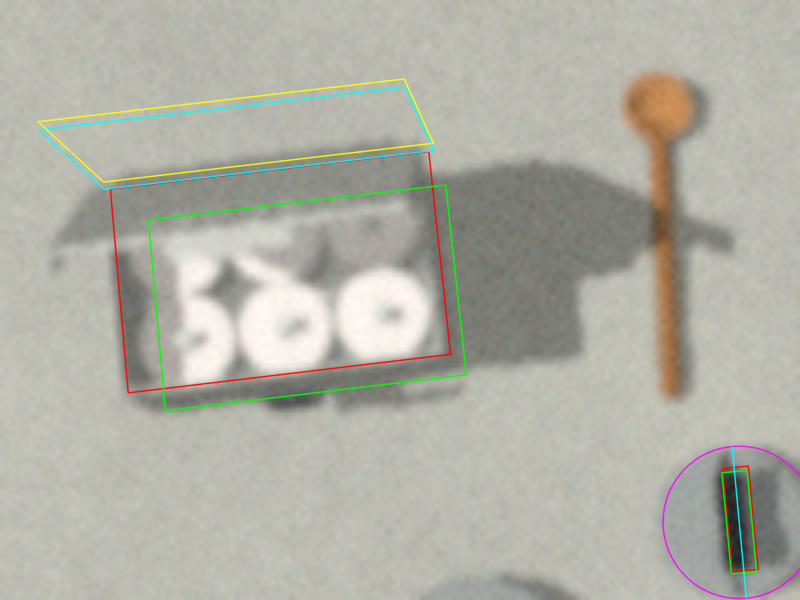

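View pics/o2.png

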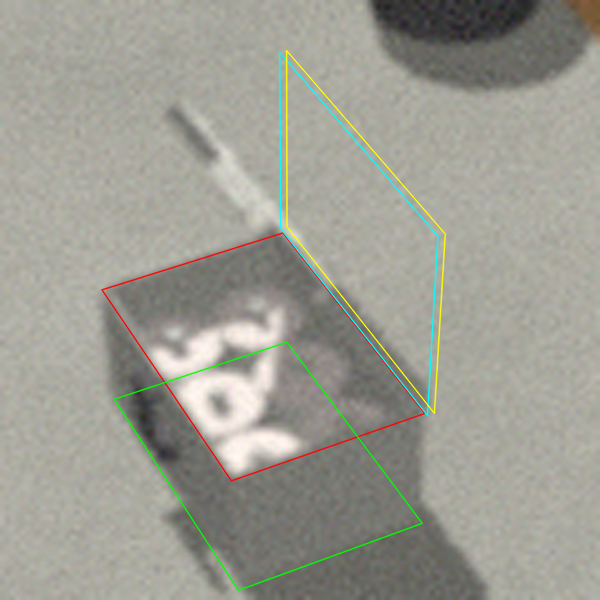

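View pics/o3.png

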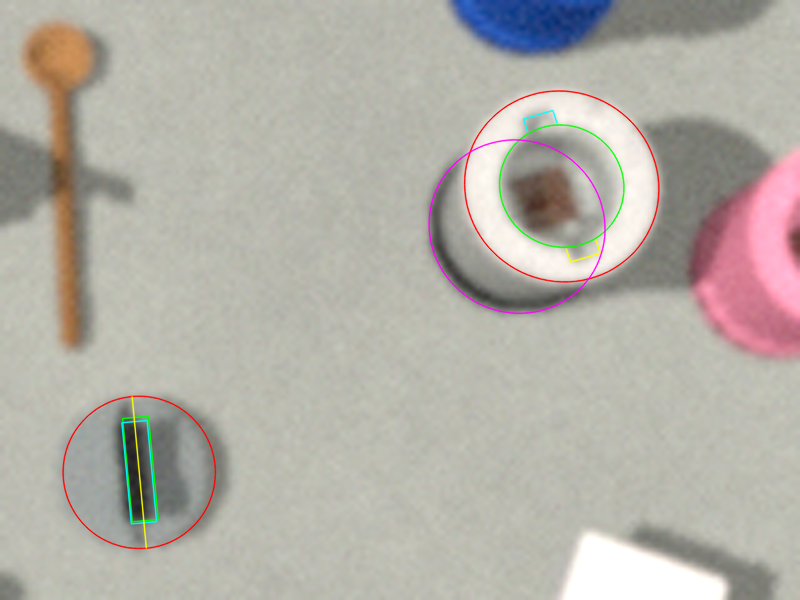

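View pics/o4.png

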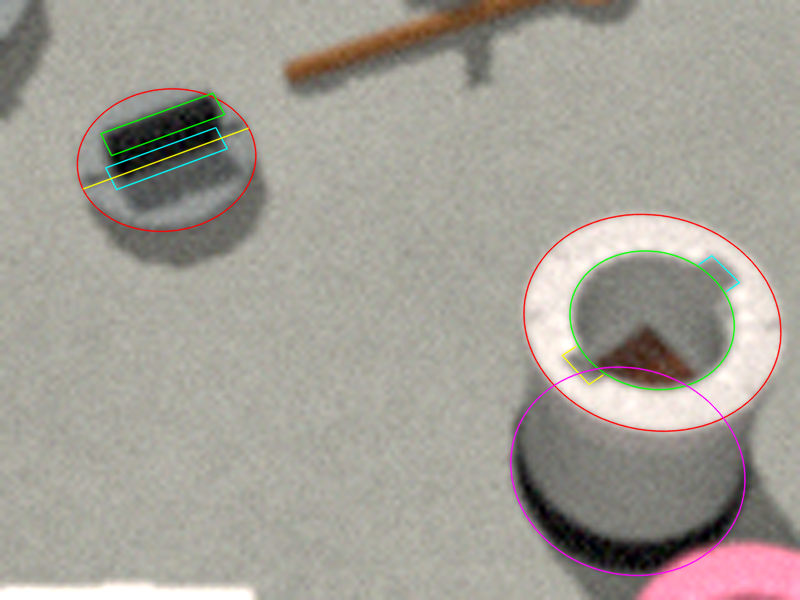

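```bash
cat > ov.py <<'E'
from h import *
import sys
for i,th in enumerate((1.05,1.2)):
    C=caddy(.5805,.204,.10,th)
    overlay("top","pics/top0.png",140,140,80,80,5,C,"pics/p%d.png"%i)
    overlay("side","pics/side0.png",210,85,80,80,5,C,"pics/q%d.png"%i)
a=[np.hstack([cv2.imread("pics/%s%d.png"%(k,i)) for k in "pq"]) for i in(0,1)]
cv2.imwrite("pics/pq.png",np.vstack(a))
Ld=lid(.4475,-.0362,.075)
overlay("top","pics/top0.png",265,215,44,40,9,Ld,"pics/l1.png");overlay("side","pics/side0.png",220,230,44,40,9,Ld,"pics/l2.png")
cv2.imwrite("pics/l.png",np.hstack([cv2.imread("pics/l1.png"),cv2.imread("pics/l2.png")]))
E
python3 ov.py
```

```text
(no output)
```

View pics/pq.png

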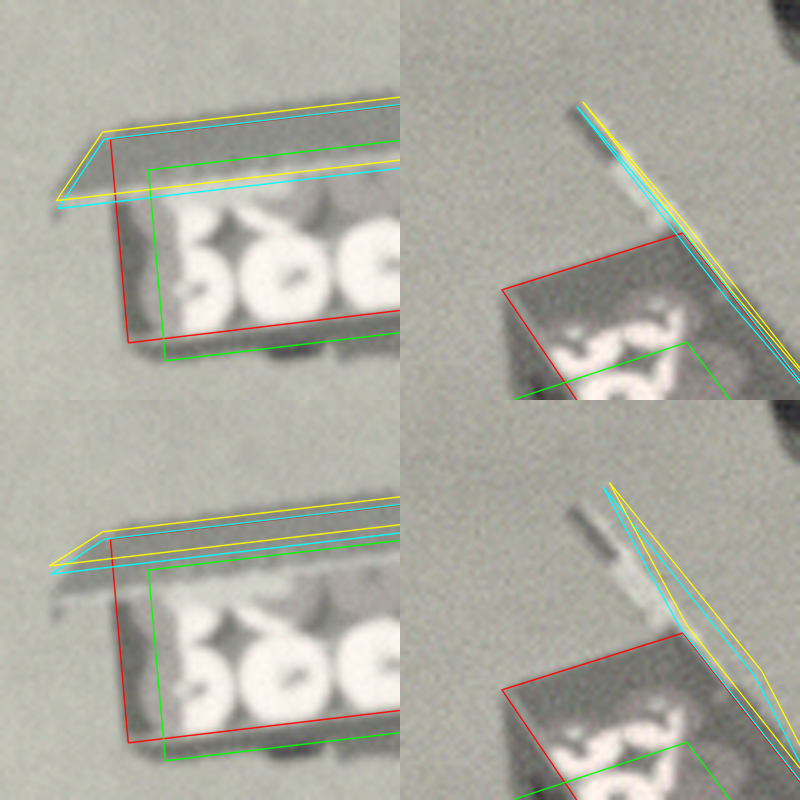

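View pics/l.png

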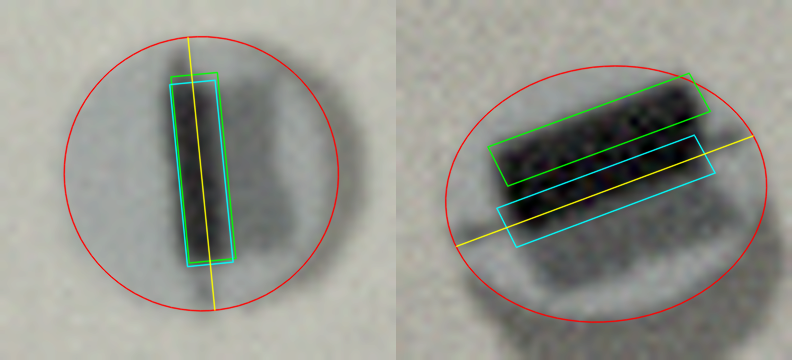

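```bash
cat >> h.py <<'E'
from scipy.spatial.transform import Rotation as Rn
def goal_rot(jaw): # tool down, tool z along world angle jaw
    x=np.array([0,0,-1.]);z=np.array([np.cos(jaw),np.sin(jaw),0]);y=np.cross(z,x)
    return Rn.from_matrix(np.c_[x,y,z])
def delta(p,jaw,start=None):
    s=env.get_state()
    p0,R0=(s['tcp_pos'],Rn.from_quat(s['tool_rot'])) if start is None else (np.array(start[0]),goal_rot(start[1]))
    G=goal_rot(jaw)
    print("shift cm",np.round(100*R0.inv().apply(np.array(p)-p0),2),"rv",np.round((R0.inv()*G).as_rotvec(),3))
def st():
    s=env.get_state();M=Rn.from_quat(s['tool_rot']).as_matrix()
    print(round(s['time'],2),"tcp",np.round(s['tcp_pos'],4),"jaw",round(np.arctan2(M[1,2],M[0,2]),3),"tilt",np.round(M[:2,0],3),"F",np.round(s['contact_force'],1),"T",np.round(s['ft_torque'],2),"w",round(s['grip_width'],4),"q",np.round(s['joints'],2))
E
python3 - <<'E'
from h import *
st()
hp=np.array([.5805,.204])+.056*np.array([np.cos(.1),np.sin(.1)])
for th in(1.03,.8,.6,.4,.2,0):
    d=.1-.011*np.cos(th)*0
    cx=-d*np.cos(th)+.004*np.sin(th)+.011; z=.081+d*np.sin(th)+.004*np.cos(th)
    print(th,np.round([*(hp+cx*np.array([np.cos(.1),np.sin(.1)])),z],4), round(cx,4))
a=hp+ -.036*np.array([np.cos(.1),np.sin(.1)])
for j in(1.67,-1.47): delta([*a,.231],j)
E
```

```text
0.1 tcp [0.1857 0.4908 0.2309] jaw 1.209 tilt [-0.    -0.001] F [0.3 0.3 0.6] T [-0.05  0.02  0.01] w 0.0855 q [ 1.05  0.26 -0.05  1.26 -0.    1.42]
1.03 [0.5994 0.2059 0.1688] -0.0371
0.8 [0.5807 0.204  0.1555] -0.0558
0.6 [0.5673 0.2027 0.1408] -0.0693
0.4 [0.5571 0.2016 0.1236] -0.0795
0.2 [0.5504 0.201  0.1048] -0.0862
0 [0.5477 0.2007 0.085 ] -0.089
shift cm [ -0.   -48.86 -11.96] rv [-0.461 -0.001 -0.   ]
shift cm [ -0.   -48.86 -11.96] rv [ 2.679e+00 -0.000e+00  1.000e-03]
```

Request:
jog_arm --motion "0 0 0 0 -0.154 0 0;0 0 0 0 -0.154 0 0;0 0 0 0 -0.153 0 0;0 0 -3.2 -2.7 0 0 0;0 0 -3.2 -2.7 0 0 0;0 0 -3.2 -2.7 0 0 0;0 0 -3.2 -2.7 0 0 0;0 0 -3.2 -2.7 0 0 0;0 0 -3.2 -2.7 0 0 0;0 0 -3.2 -2.7 0 0 0;0 0 -3.2 -2.7 0 0 0;0 0 -3.2 -2.7 0 0 0;0 0 -3.2 -2.7 0 0 0;0 0 -3.2 -2.7 0 0 0;0 0 -3.2 -2.7 0 0 0;0 0 0 0 0 0 0"

```text
time: 2.1
tcp_pos: [0.6017, 0.2049, 0.2301]
tool_rot: [-0.523, 0.476, 0.524, 0.475]
contact_force: [0.0, 0.7, 0.9]
grip_width: 0.0001
```

```bash
cat > look.py <<'E'
import sys
from h import *
tag=sys.argv[1]; boxes=sys.argv[2:]
st()
ims=[]
for n,b in zip(("top","side"),boxes):
    x,y,w,h,s=map(int,b.split(","))
    if w==0: continue
    cv2.imwrite(f"pics/{tag}_{n}.png",env.capture(n)[:,:,::-1])
    crop(n,f"pics/{tag}_{n}.png",x,y,w,h,s,f"pics/{tag}_{n}c.png"); ims.append(cv2.imread(f"pics/{tag}_{n}c.png"))
H=min(i.shape[0] for i in ims)
cv2.imwrite(f"pics/{tag}.png",cv2.convertScaleAbs(np.hstack([i[:H] for i in ims]),alpha=1.5))
E
python3 look.py a 130,90,100,120,4 200,70,100,120,4
```

```text
2.1 tcp [0.6017 0.2049 0.2301] jaw 1.667 tilt [-0.001 -0.   ] F [0.  0.7 0.9] T [-0.02  0.05 -0.01] w 0.0001 q [ 0.2   0.46  0.26  1.37 -0.    0.1 ]
```

View pics/a.png

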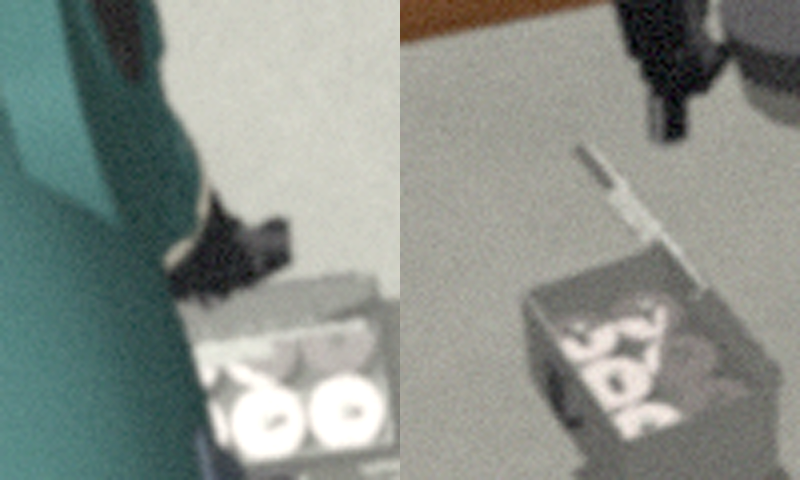

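Request:
jog_arm --motion "0 2 0 0 0 0 0;0 2 0 0 0 0 0;0 2 0.2 0 0 0 0;0 0.7 0.9 0 0 0 0;0 0.7 0.9 0 0 0 0;0 0.7 0.7 0 0 0 0;0 0.7 0.7 0 0 0 0;0 0.8 0.5 0 0 0 0;0 0.9 0.5 0 0 0 0;0 0.9 0.4 0 0 0 0;0 0.9 0.3 0 0 0 0;0 0.9 0.2 0 0 0 0;0 0.8 0.1 0 0 0 0;0 0 0 0 0 0 0"

```text
time: 3.95
tcp_pos: [0.5461, 0.2012, 0.0907]
tool_rot: [-0.524, 0.475, 0.524, 0.474]
contact_force: [-0.0, -0.1, 0.1]
grip_width: 0.0005
```

```bash
python3 look.py b 130,90,100,120,4 200,70,100,120,4
```

```text
3.95 tcp [0.5461 0.2012 0.0907] jaw 1.67 tilt [-0.001 -0.   ] F [-0.  -0.1  0.1] T [-0.01 -0.01  0.03] w 0.0005 q [ 0.21  0.44 -0.18  0.96 -0.    0.11]
```

View pics/b.png

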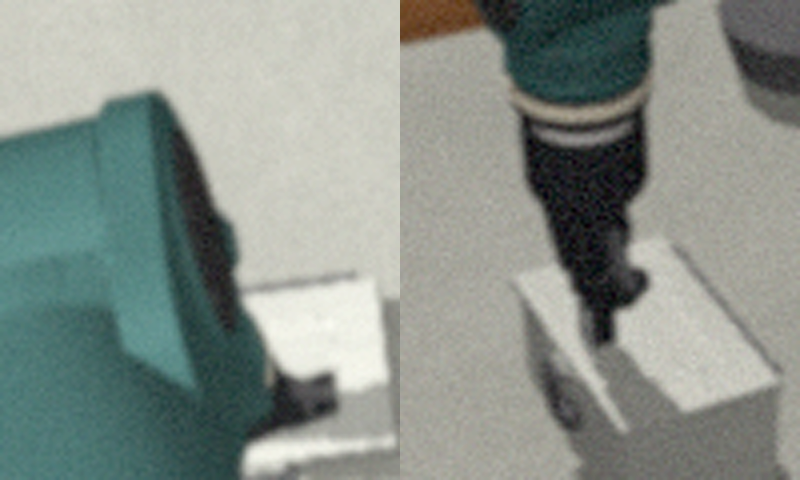

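Request:
jog_arm --motion "0 0.2 0 0 0 0 0;0 0.2 0 0 0 0 0;0 0.1 0 0 0 0 0;0 0 0 0 0 0 0"

```text
time: 4.55
tcp_pos: [0.5462, 0.2013, 0.0861]
tool_rot: [-0.524, 0.475, 0.524, 0.475]
contact_force: [-0.5, -0.2, -0.5]
grip_width: -0.0003
```

Request:
jog_arm --motion "0 0.15 0 0 0 0 0;0 0.15 0 0 0 0 0;0 0 0 0 0 0 0"

```text
time: 4.92
tcp_pos: [0.5464, 0.2013, 0.0847]
tool_rot: [0.524, -0.474, -0.524, -0.475]
contact_force: [-6.3, -2.0, 21.7]
grip_width: 0.0002
```

Request:
jog_arm --motion "0 -1 0 0 0 0 0;0 -4 0 0 0 0 0;4 -4 0 0 0 0 0;4 0 0 0 0 0 0"

```text
time: 5.42
tcp_pos: [0.5477, 0.2016, 0.1761]
tool_rot: [0.525, -0.473, -0.523, -0.476]
contact_force: [-0.0, -0.5, 0.6]
grip_width: 0.036
```

```bash
python3 -c "
from h import *
st()
delta([.4475,-.0355,.12],1.65); delta([.4475,-.0355,.12],1.65,[env.get_state()['tcp_pos'],1.65])"
```

```text
5.42 tcp [0.5477 0.2016 0.1761] jaw 1.67 tilt [0.005 0.001] F [-0.  -0.5  0.6] T [-0.02  0.03  0.01] w 0.036 q [ 0.21  0.38 -0.02  1.16  0.    0.11]
shift cm [  5.54  12.34 -22.6 ] rv [0.02  0.001 0.005]
shift cm [  5.61  11.86 -22.84] rv [0. 0. 0.]
```

Request:
jog_arm --motion "4 0.8 1.76 -3.23 0 0 0;4 0.8 1.76 -3.23 0 0 0;4 0.8 1.76 -3.23 0 0 0;4 0.8 1.76 -3.23 0 0 0;4 0.8 1.76 -3.23 0 0 0;4 0.8 1.76 -3.23 0 0 0;4 0.8 1.76 -3.23 0 0 0;4 0 0 0 0.02 0 0;4 0 0 0 0 0 0"

```text
time: 6.55
tcp_pos: [0.4461, -0.0356, 0.1171]
tool_rot: [-0.519, 0.48, 0.519, 0.48]
contact_force: [-0.0, -1.0, -0.3]
grip_width: 0.0396
```

```bash
python3 look.py c 130,110,190,150,4 180,80,100,200,3; python3 -c "
from h import *
delta([.4475,-.0355,.018],1.65)"
```

```text
6.55 tcp [ 0.4461 -0.0356  0.1171] jaw 1.649 tilt [-0.  0.] F [-0.  -1.  -0.3] T [-0.05 -0.02 -0.  ] w 0.0396 q [-0.26  0.2  -0.46  0.91  0.   -0.34]
shift cm [ 9.92 -0.11 -0.03] rv [0.001 0.    0.   ]
```

View pics/c_topc.png

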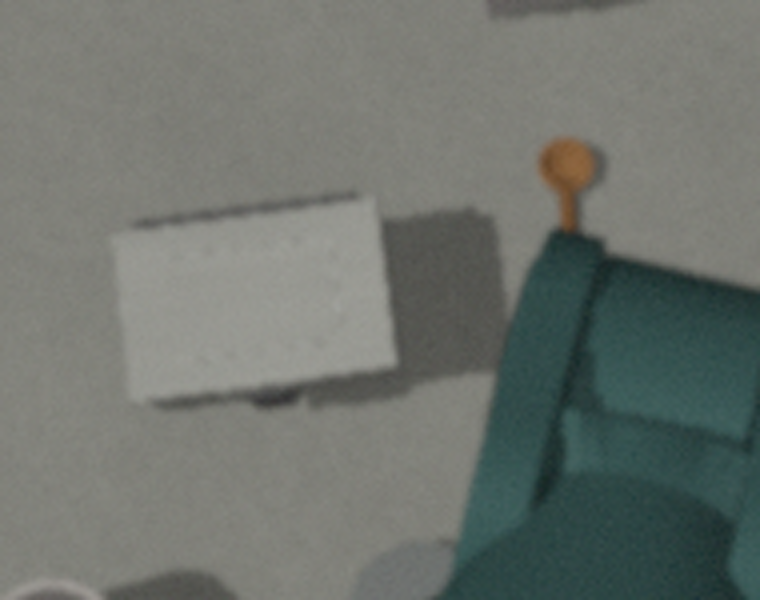

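View pics/c_sidec.png

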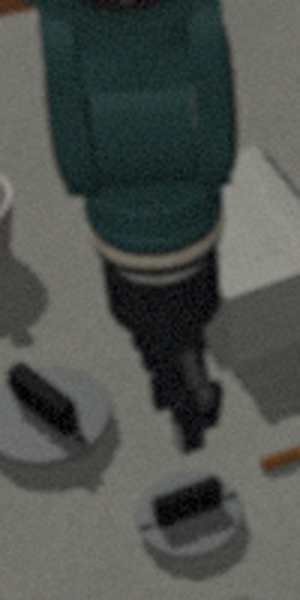

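Request:
jog_arm --motion "4 3 -0.1 0 0 0 0;4 3 0 0 0 0 0;4 2 0 0 0 0 0;4 1.5 0 0 0 0 0;4 0.4 0 0 0 0 0;4 0 0 0 0 0 0"

```text
time: 7.4
tcp_pos: [0.4473, -0.0355, 0.0185]
tool_rot: [0.52, -0.48, -0.52, -0.48]
contact_force: [1.8, 0.3, 0.4]
grip_width: 0.04
```

```bash
python3 look.py d 240,190,100,80,4 200,180,100,100,5; python3 -c "
from h import *
C=caddy(.5805,.204,.10,0)
overlay('side','pics/d_side.png',210,85,110,120,5,C,'pics/d2.png')"
```

```text
7.4 tcp [ 0.4473 -0.0355  0.0185] jaw 1.651 tilt [0. 0.] F [1.8 0.3 0.4] T [-0.01 -0.02 -0.03] w 0.04 q [-0.26  0.32 -0.62  0.63  0.   -0.34]
```

View pics/d_sidec.png

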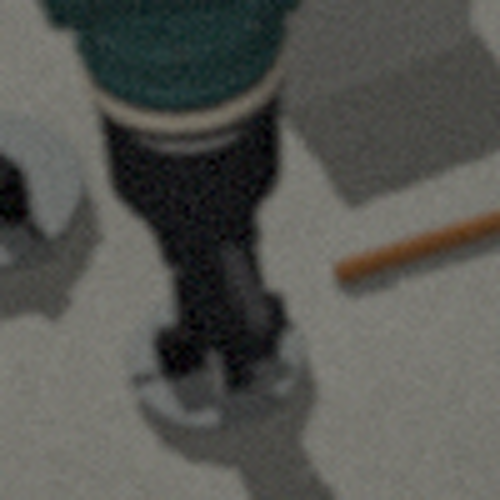

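View pics/d2.png

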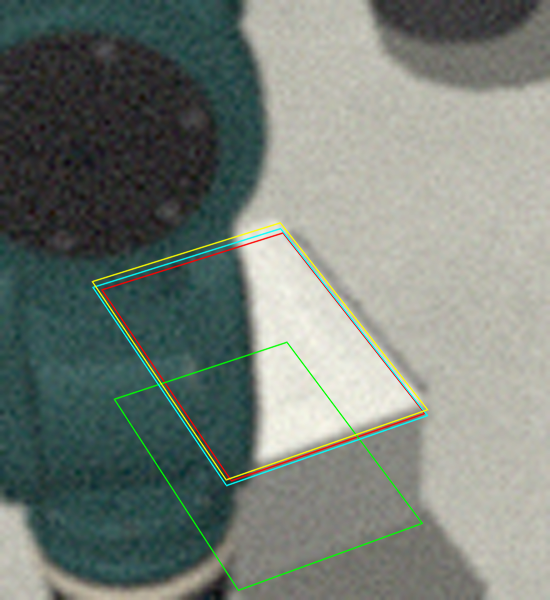

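Request:
jog_arm --motion "0 0 0 0 0 0 0;0 0 0 0 0 0 0;0 0 0 0 0 0 0;0 0 0 0 0 0 0;0 0 0 0 0 0 0" --grip_force 70

```text
time: 8.12
tcp_pos: [0.4474, -0.0359, 0.0189]
tool_rot: [0.52, -0.48, -0.519, -0.48]
contact_force: [-1.7, 0.9, 8.7]
grip_width: 0.0127
```

Request:
jog_arm --motion "0 -1 0 0 0 0 0;0 -3 0 0 0 0 0;0 -4 0 0 0 0 0;0 -4 0 0 0 0 0;0 -3 0 0 0 0 0;0 0 0 0 -0.095 0 0;0 0 0 0 -0.095 0 0;0 0 0 0 0 0 0"

```text
time: 9.12
tcp_pos: [0.447, -0.0358, 0.1688]
tool_rot: [0.563, -0.429, -0.562, -0.429]
contact_force: [0.0, -0.2, -1.7]
grip_width: 0.0127
```

```bash
python3 -c "
from h import *
st()
delta([.5835,-.2558,.17],1.839)"
```

```text
9.12 tcp [ 0.447  -0.0358  0.1688] jaw 1.839 tilt [ 0. -0.] F [ 0.  -0.2 -1.7] T [ 0.01 -0.    0.01] w 0.0127 q [-0.26  0.16 -0.36  1.05 -0.   -0.53]
shift cm [ -0.11  -7.33 -24.83] rv [ 0. -0.  0.]
```

Request:
jog_arm --motion "0 0 -0.9 -3.1 0 0 0;0 0 -0.9 -3.1 0 0 0;0 0 -0.9 -3.1 0 0 0;0 0 -0.9 -3.1 0 0 0;0 0 -0.9 -3.1 0 0 0;0 0 -0.9 -3.1 0 0 0;0 0 -0.95 -3.1 0 0 0;0 0 -0.95 -3.1 0 0 0;0 0 0 0 0 0 0;0 0 0 0 0 0 0"

```text
time: 10.38
tcp_pos: [0.5831, -0.2551, 0.1682]
tool_rot: [-0.562, 0.429, 0.563, 0.429]
contact_force: [0.5, 0.6, -0.1]
grip_width: 0.0126
```

```bash
python3 look.py e 320,120,100,80,5 270,200,120,120,5
```

```text
10.38 tcp [ 0.5831 -0.2551  0.1682] jaw 1.839 tilt [-0.001  0.   ] F [ 0.5  0.6 -0.1] T [0.01 0.02 0.02] w 0.0126 q [-0.54  0.48  0.12  1.21  0.   -0.81]
```

View pics/e_topc.png

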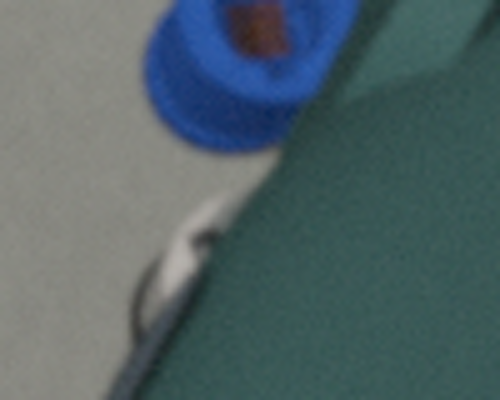

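View pics/e_sidec.png

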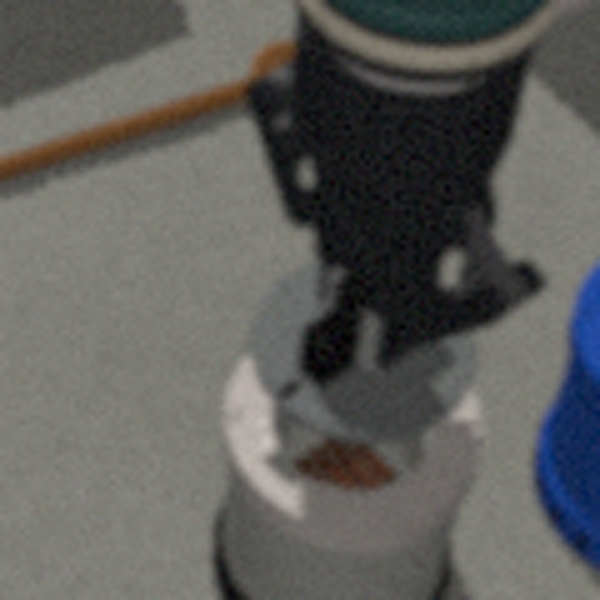

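```bash
python3 -c "
from h import *
p=env.get_state()['tcp_pos']
L=lid(p[0],p[1],1.839-np.pi/2,p[2]+.0105)
G=grinder(.5832,-.2558,.268)
overlay('side','pics/e_side.png',305,240,80,75,9,[L[0],L[3]]+[L[2],G[0],G[3]],'pics/e2.png')"
```

```text
(no output)
```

View pics/e2.png

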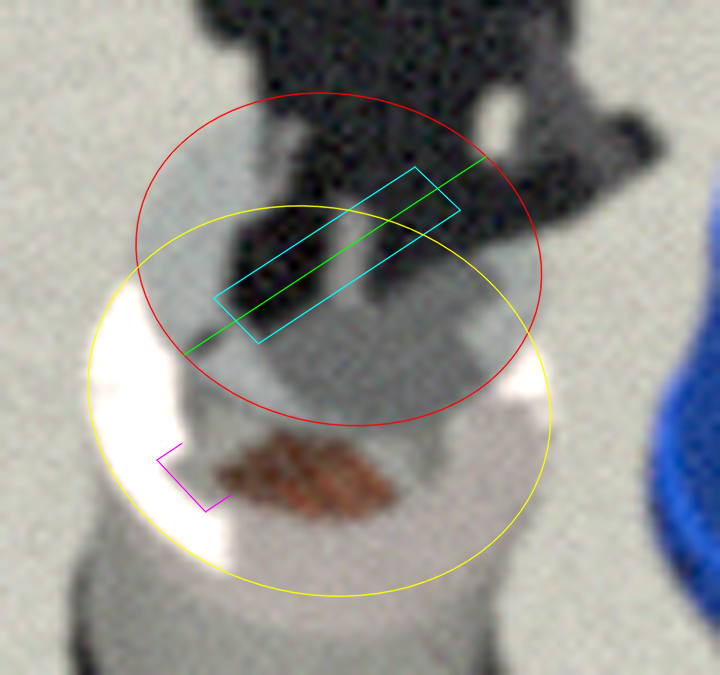

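Request:
jog_arm --motion "0 1 0 -0.06 0 0 0;0 1 0 0 0 0 0;0 1 0 0 0 0 0;0 0.3 0 0 0 0 0;0 0 0 0 0 0 0"

```text
time: 11.1
tcp_pos: [0.5835, -0.256, 0.1351]
tool_rot: [-0.562, 0.428, 0.563, 0.428]
contact_force: [-0.2, 0.2, -1.8]
grip_width: 0.0126
```

```bash
python3 look.py f 0,0,0,0,1 290,220,100,90,7
```

```text
11.1 tcp [ 0.5835 -0.256   0.1351] jaw 1.84 tilt [-0.  0.] F [-0.2  0.2 -1.8] T [-0.03 -0.01  0.04] w 0.0126 q [-0.54  0.49  0.05  1.13  0.   -0.81]
```

View pics/f.png

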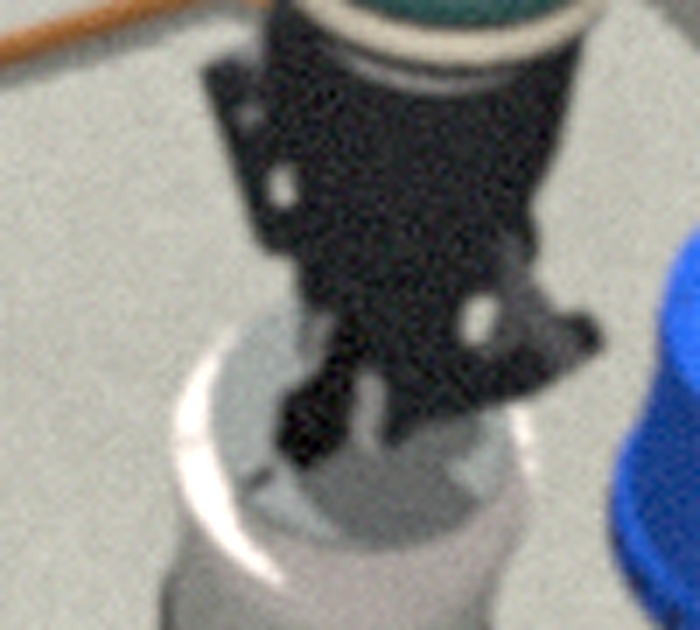

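Aligned; step down gently.

Request:
jog_arm --motion "0 0.2 0 0 0 0 0;0 0.15 0 0 0 0 0;0 0.1 0 0 0 0 0;0 0 0 0 0 0 0"

```text
time: 11.65
tcp_pos: [0.5835, -0.256, 0.1307]
tool_rot: [-0.563, 0.428, 0.563, 0.428]
contact_force: [0.2, 0.1, -0.8]
grip_width: 0.0129
```

Request:
jog_arm --motion "0 0.2 0 0 0 0 0;0 0.2 0 0 0 0 0;0 0.2 0 0 0 0 0;0 0 0 0 0 0 0"

```text
time: 12.15
tcp_pos: [0.5835, -0.256, 0.1246]
tool_rot: [-0.562, 0.428, 0.563, 0.428]
contact_force: [0.3, -0.6, -0.3]
grip_width: 0.0125
```

Request:
jog_arm --motion "0 0.15 0 0 0 0 0;0 0.1 0 0 0 0 0;0 0 0 0 0 0 0"

```text
time: 12.52
tcp_pos: [0.5836, -0.2561, 0.1229]
tool_rot: [0.563, -0.428, -0.562, -0.428]
contact_force: [-1.4, 1.5, 7.6]
grip_width: 0.0126
```

Request:
jog_arm --motion "0 0 0 0 0.1 0 0;0 0 0 0 0.1 0 0;0 0 0 0 0.1 0 0;0 0 0 0 0.1 0 0;0 0 0 0 0 0 0"

```text
time: 13.15
tcp_pos: [0.5839, -0.2561, 0.1229]
tool_rot: [-0.466, 0.532, 0.466, 0.532]
contact_force: [-0.3, 1.0, 5.0]
grip_width: 0.0125
```

```bash
python3 look.py g 0,0,0,0,1 305,230,80,75,9
```

```text
13.15 tcp [ 0.5839 -0.2561  0.1229] jaw 1.439 tilt [ 0.001 -0.   ] F [-0.3  1.   5. ] T [ 0.19  0.13 -0.07] w 0.0125 q [-0.54  0.5   0.03  1.1   0.   -0.41]
```

View pics/g.png

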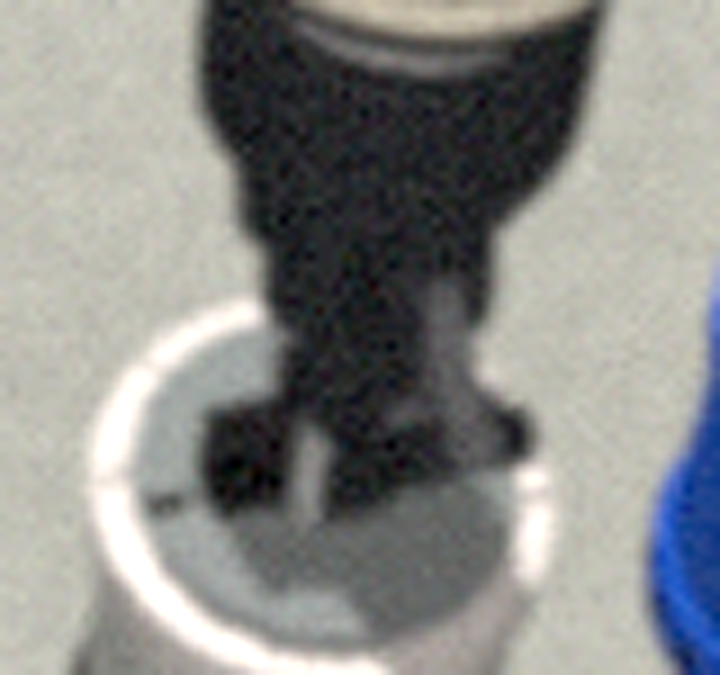

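Request:
jog_arm --motion "0 0 0 0 0.1 0 0;0 0 0 0 0.1 0 0;0 0 0 0 0.08 0 0;0 0 0 0 0 0 0"

```text
time: 13.7
tcp_pos: [0.5839, -0.2562, 0.1229]
tool_rot: [-0.388, 0.592, 0.387, 0.592]
contact_force: [-0.3, 0.7, 5.1]
grip_width: 0.0128
```

```bash
python3 look.py i 0,0,0,0,1 305,230,80,75,9; python3 -c "
from h import *
a=[-np.pi/2+1.159]; x,y,yaw=.5832,-.2558,.268
cs=[]
for r,ang in ((.05,-.70),(.05,-1.4)):
  for k in(0,np.pi): cs.append(Tf(x,y,.115,yaw,np.array([[.042*np.cos(ang+k),.042*np.sin(ang+k),0],[.05*np.cos(ang+k),.05*np.sin(ang+k),0]])))
p=env.get_state(); M=Rn.from_quat(p['tool_rot']).as_matrix(); j=np.arctan2(M[1,2],M[0,2])
L=lid(x,y,j-np.pi/2,.133)
overlay('side','pics/i_side.png',305,230,80,75,9,cs+[L[3],L[0]],'pics/i2.png')"
```

```text
13.7 tcp [ 0.5839 -0.2562  0.1229] jaw 1.159 tilt [ 0.001 -0.001] F [-0.3  0.7  5.1] T [0.12 0.21 0.02] w 0.0128 q [-0.54  0.5   0.03  1.1  -0.   -0.13]
```

View pics/i.png

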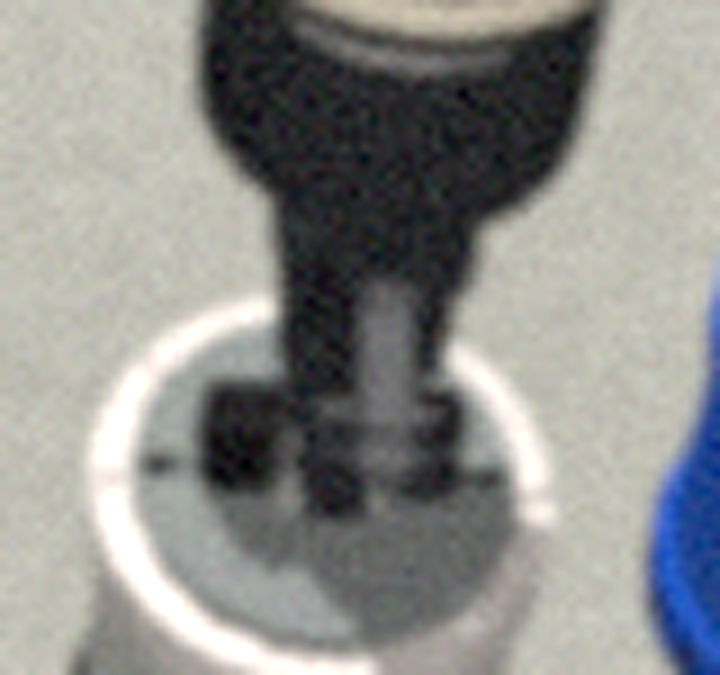

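View pics/i2.png

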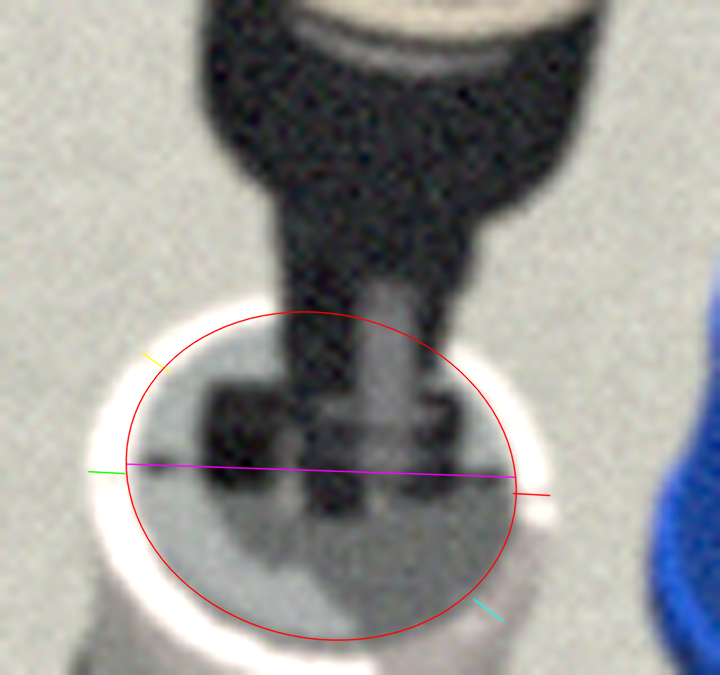

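Request:
jog_arm --motion "0 0 0 0 0.02 0 0;0 0 0 0 0 0 0;0 0 0 0 0 0 0"

```text
time: 14.12
tcp_pos: [0.5838, -0.2562, 0.1229]
tool_rot: [-0.382, 0.595, 0.381, 0.595]
contact_force: [-0.4, 0.3, 5.7]
grip_width: 0.0129
```

Run:
```python
from h import *
st()
# average several frames to cut noise
a=np.mean([env.capture("side").astype(float) for _ in range(6)],0)
b=np.mean([env.capture("top").astype(float) for _ in range(2)],0)
cv2.imwrite("pics/jt.png",cv2.resize(cv2.convertScaleAbs(b[:,:,::-1],alpha=1.5)[130:230,310:430],None,fx=6,fy=6,interpolation=cv2.INTER_CUBIC))
a=a[:,:,::-1]; cv2.imwrite("pics/j_side.png",a.astype(np.uint8))
c=a[258:312,312:369]; c=cv2.convertScaleAbs(c,alpha=1.1)
cv2.imwrite("pics/j.png",cv2.resize(c,None,fx=11,fy=11,interpolation=cv2.INTER_CUBIC))
```

```text
14.12 tcp [ 0.5838 -0.2562  0.1229] jaw 1.14 tilt [ 0.001 -0.001] F [-0.4  0.3  5.7] T [0.04 0.23 0.2 ] w 0.0129 q [-0.54  0.5   0.03  1.1  -0.   -0.11]
```

View pics/j.png

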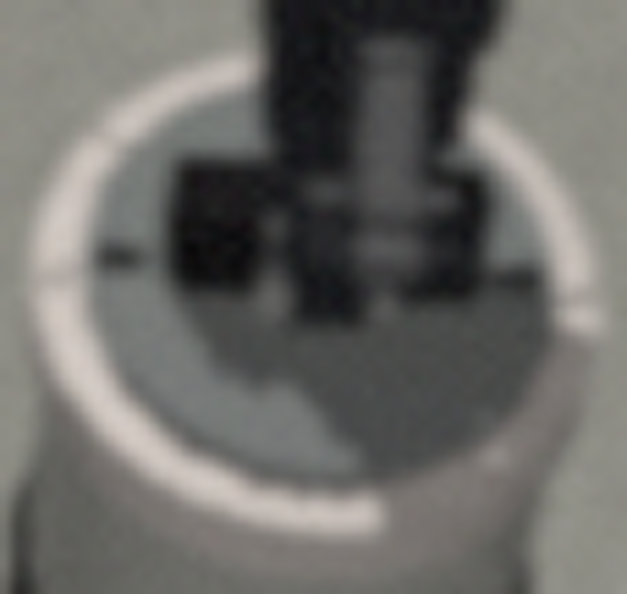

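View pics/jt.png

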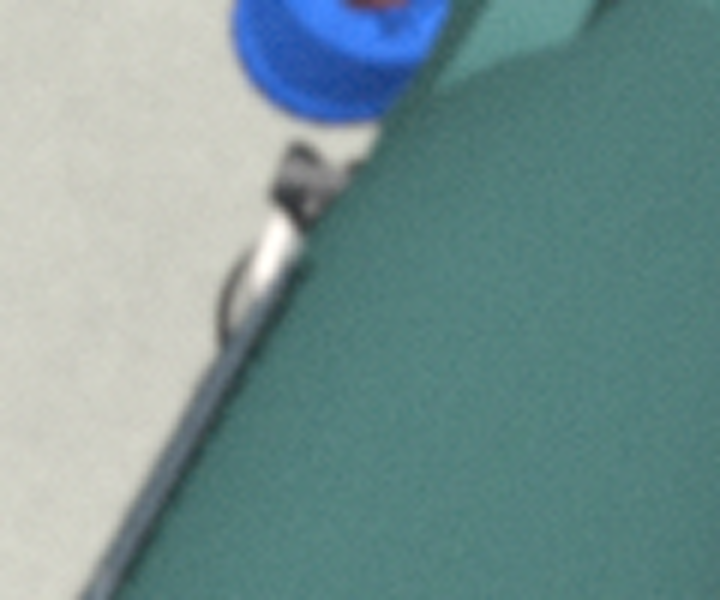

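Run:
```python
from h import *
f=lambda c:((c[0]+.5)/11-.5+312,(c[1]+.5)/11-.5+258)
def yaw(a,b,z):
    A=ray("side",f(a),z);B=ray("side",f(b),z); d=B-A; print(np.round(A,4),np.round(B,4),"mid",np.round((A+B)/2,4),"yaw",np.arctan2(d[1],d[0]),"alt",np.arctan2(-d[1],-d[0]))
yaw((118,257),(515,280),.120)
yaw((55,277),(577,298),.1155)
a=cv2.imread("pics/j_side.png")
for n,(x,y,w,h) in {"k1":(312,276,14,14),"k2":(355,276,14,14)}.items():
    c=a[y:y+h,x:x+w]; c=cv2.normalize(c,None,0,255,cv2.NORM_MINMAX); cv2.imwrite(f"pics/{n}.png",cv2.resize(c,None,fx=28,fy=28,interpolation=cv2.INTER_CUBIC))
cv2.imwrite("pics/k.png",np.hstack([cv2.imread("pics/k1.png"),cv2.imread("pics/k2.png")]))
```

```text
[ 0.5517 -0.2413  0.12  ] [ 0.615  -0.2711  0.12  ] mid [ 0.5833 -0.2562  0.12  ] yaw -0.43989001092214336 alt 2.70170264266765
[ 0.541  -0.2385  0.1155] [ 0.6253 -0.276   0.1155] mid [ 0.5832 -0.2573  0.1155] yaw -0.4185978560254502 alt 2.722994797564343
```

View pics/k.png

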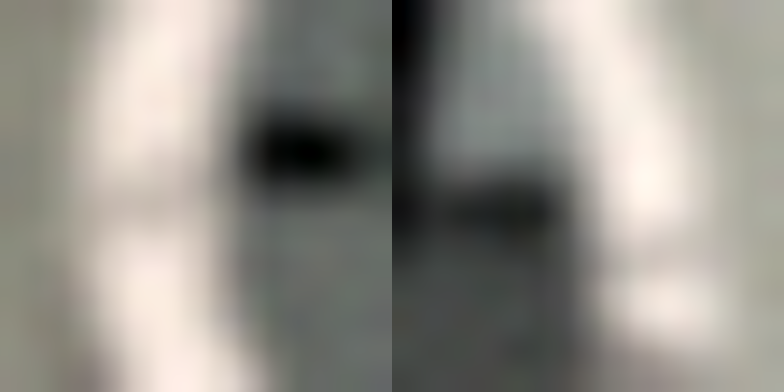

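Request:
jog_arm --motion "0 0 0 0 -0.015 0 0;0 0 0 0 0 0 0;0 0 0 0 0 0 0"

```text
time: 14.9
tcp_pos: [0.5838, -0.2562, 0.1229]
tool_rot: [-0.386, 0.592, 0.386, 0.593]
contact_force: [-0.4, 1.2, 5.1]
grip_width: 0.0126
```

Run:
```python
from h import *
st()
a=np.mean([env.capture("side").astype(float) for _ in range(10)],0)[:,:,::-1]
cv2.imwrite("pics/m_side.png",a.astype(np.uint8)); cv2.imwrite("pics/m_sidec.png",cv2.resize(a[258:312,312:369].astype(np.uint8),None,fx=11,fy=11,interpolation=cv2.INTER_CUBIC))
st()
```

```text
14.9 tcp [ 0.5838 -0.2562  0.1229] jaw 1.155 tilt [ 0.001 -0.001] F [-0.4  1.2  5.1] T [0.02 0.15 0.2 ] w 0.0126 q [-0.54  0.5   0.03  1.1  -0.   -0.13]
15.4 tcp [ 0.5838 -0.2562  0.1229] jaw 1.155 tilt [ 0.001 -0.001] F [-1.3  0.4  5.6] T [0.07 0.2  0.18] w 0.013 q [-0.54  0.5   0.03  1.1  -0.   -0.13]
```

View pics/m_sidec.png

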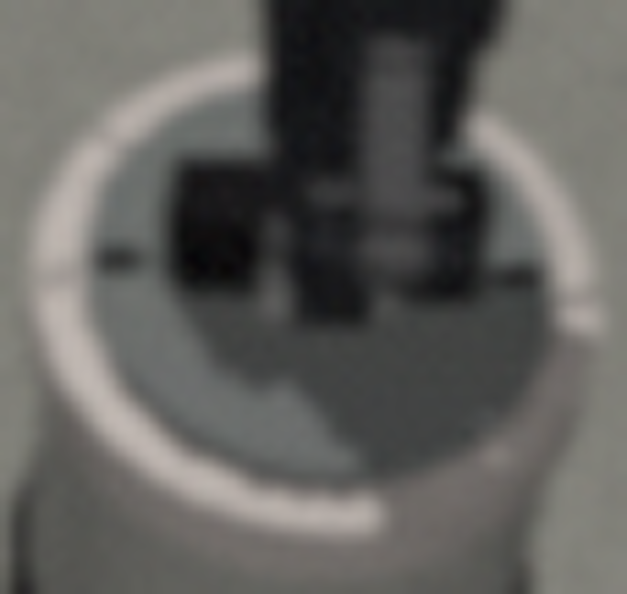

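View pics/m_side.png

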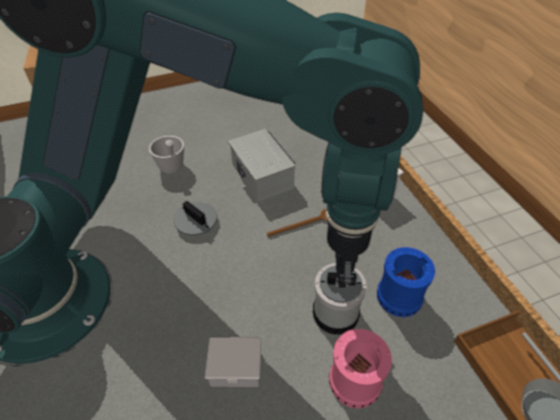

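```bash
python3 -c "
from h import *
print(env.finish_job()); st()"
```

```text
the job is handed in; nothing more can be done
None
the job is handed in; nothing more can be done
```

I shut the caddy lid, put the grinder lid on fully home, and turned it clockwise to the pulse position. I handed the job in at about 15.4 s with the lid still gripped and held there.

- **Caddy lid:** I pushed it down with about 22 N. The fingertips stopped 84.7 mm above the shelf, against 85 mm for fully shut, and the pictures match a shut lid.
- **Grinder lid:** I gripped it at 70 N and lowered it through the notches with no resistance until the flange met the collar, at the expected height with 5–8 N upward.
- **Turn:** I turned it 0.70 rad, then backed off 0.015 rad, because an averaged picture showed the grip just past the dots. The last measured torque was about 0.18–0.20 N m, which fits the pulse spring at 0.19.
- **Pulse angle:** My readings disagreed by about 0.02 rad. The noisier early picture put the grip slightly short of the dots; the averaged one put it slightly past. In the final picture the lid's line matches the line through the dots to about 0.01–0.02 rad, far short of the lock.
- **Bystanders:** In the last side picture the mortar, spoon and tub in front are where they started, as are the blue and pink look-alikes. The arm mostly hid a second tub near the far edge; I never moved near it.

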